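# Load a slitter spacer over the lip of its nest

### The arm

A 6-joint arm with a two-finger parallel gripper is mounted at the origin on the work surface. World frame = base frame: x ahead of the robot, y to its left, z up, the work surface at z = 0. Lengths are in m, angles in degrees, forces in N, time in s.
With the tool pointing down it reaches from about 0.3 to 0.875 m from the base axis. Payload 6.4 kg.
Tool frame: the origin (TCP) lies at the very end of the fingers, on their centre line; the grasp point (between the pads) lies 19 mm behind it; z points along the fingers, y is the line along which they close (so a half turn about z gives the same grasp; the last joint's range is limited). The gripper opens to 85 mm and grips with 20 to 120 N. Pads are 22 mm wide; open, the fingers measure 114 mm over their backs; the gripper's body (76 mm by 85 mm) begins 54 mm behind the grasp point. The pads swing forward as they close: fully open they stand 13 mm farther back than shut.
Start: joints at [63.295, 10.359, 92.074, -0, 77.567, -11.82], TCP at [0.148, 0.556, 0.231] pointing down, gripper open.
Joint ranges: [-171.53, 171.53], [-51.25, 118.39], [17.06, 147.69], [-65.23, 245.23], [0, 150.52], [-178.68, 178.68]. Speed limits (degrees/s): [147.25, 147.25, 172.46, 180, 180, 180].

### API

Orientations are given as [roll, pitch, yaw] about the fixed x, y, z axes, in that order (R = Rz(yaw) Ry(pitch) Rx(roll)).
In Python, from cell import robot gives the robot as it stands. The module is installed in compiled form; this text tells all that it offers.
- The arm moves only by the tool move_arm, never from a script. Its argument "rows" is a list of rows, each a list of 5 numbers: the finger opening in m, from 0 to 0.0854, then the shift along the tool's x, y, z in m, then the turn about the tool's z in rad. In form: [[gripper, x, y, z, spin], ...]. A call has 1 to 5 rows; each row is the pose to reach, as a shift and turn from the pose commanded when the call began, along the tool's axes at that moment; what a row does not reach only later rows make up. A row lasts 1/12 s, in which the tool goes at most 41.7 mm and 7.16 degrees, less where a joint would pass 70% of its speed; a pose out of reach is approached as far as the arm can. A call with a gripper value outside its range is refused whole. The fingers move at their own pace and stop on an object; "newtons" is the grip in N (left out, the last holds). Time passes only in rows, so rows that repeat a pose let the fingers close. It gives the time, the measured TCP pose, the force, the opening and the grip force at its end, in the units of the state.
- robot.get_obs(): the state, without advancing time (a new reading comes with each control period).
- robot.snapshot(name): name is "scene" or "side" or "wrist"; returns the picture (480x640x3 uint8, red, green, blue); there is no depth.
- robot.camera_model(name): a dict with "fx", "fy", "cx", "cy" (pixels), "k1" (the pictures are not rectified: a ray, as slopes to the right and down, at radius r is drawn at 1 + k1 r^2 times it, then the intrinsics apply), "world_to_cam" (4x4, takes a point from world to camera coordinates); the wrist camera has in their place "T_tool_cam" (4x4, takes a point from camera to tool coordinates, whose origin is the TCP and whose axes are the flange's). Camera axes: x right, y up, looking along -z (the intrinsics and any distortion apply to the point x, -y, -z); pixel columns grow to the right and rows downward; lengths in m; the calibration is good to about 2 mm. A picture is of the moment at which its call begins: read the wrist's pose just before it. camera_model takes no time and is no camera call.
- robot.close_job(): hands the job in; it is judged then, once.
Trained networks look in the newest picture that a camera, given by its name, has taken for a name from the list of things; names that differ only in an ending like _2 or _b are one class to them, and where a whole thing is asked for, a point or a joint stands for the part that bears it (a point fixed in the world has none). Each returns a list of dicts, best first, with "score" (0 to 1); they miss things now and then, are a little off and sometimes report something else, mostly with a low value. They report only what shows in the picture. A call takes as long as a camera call. They do not tell look-alikes from the thing itself.
- robot.spot_in(camera, query): "extent" ([left, top, width, height] in pixels, round what is visible of it).
- robot.masks_of(camera, query): "region" (480x640 bool, what is visible of it) and "extent" ([left, top, width, height] in pixels, round what is visible of it).
The state is a dict: "time_s": time; "joint_positions": joint angles; "dq": joint speeds; "joint_efforts": joint torques, N m; "tcp_pos": TCP position; "orientation": TCP orientation; "contact_force": force on the tool from outside, world axes, zero at the start; "torque": the same for the moment, N m; "width": finger opening in m; "finger_force": force on a finger pad.
Only numpy, scipy, OpenCV 4.12 (cv2) and the standard library are available. Lean on these libraries where they do the work, as an engineer would, in place of code of your own. Each camera call takes 0.05 s, during which the arm holds its last target. There are 200 camera calls.

### The job

Push the red spacer disc along the shelf of the loading nest, over the yellow lip, so that it drops flat into the pocket beyond; keep pushing until it leans on the black spring buffer at the pocket's end with about 12 N (never as much as 16 N) for half a second. Then back off and gently slide the keeper by its black knob all the way in over the disc, let go of everything, and leave the other things where they are.

Things in the scene. Friction and masses are not known exactly. Their poses are not given: they have to be found in the camera images.
- nest: Fixed loading nest: dark base plate 365 x 220 x 8 mm (local x -155 to +210 mm) on the table. Origin on the table; x is the push direction (shelf, lip, pocket, end stop), y to the left of it, z up; place and yaw vary. Aluminium shelf: flat, 10 mm above the table, x from -155 to -5.
- lip (a point): Middle of the yellow lip's crest, at nest x = 6, y = 0, 13 mm above the table. A 25 degree ramp rises from the shelf at nest x = -2 to the crest (x = 4 to 8), then a sheer drop at x = 8 into the pocket.
- pocket (a point): Point on the pocket's floor, 8 mm above the table, at nest x = 75, y = 0. White side guides 8 mm thick, tops 20 mm above the table, inner faces at nest y = -52 and +52 for x from -30 to 150; before that they flare outward at 25 degrees over 80 mm as a funnel.
- stop_rail (a point): Fixed point at nest x = 126.5, y = 0, halfway along the end stop's rail. The stop (green block with a black spring buffer, 60 mm wide, top 23 mm above the table) was clamped by hand: the buffer's face lies anywhere from nest x = 110.5 to 142.5, not measured; feel for it. The buffer starts to yield at 2 N, takes 5 N more per mm, and is solid after 2.4 mm (14 N).
- spacer: Loose red spacer disc, 100 mm across, 12 mm thick, 0.22 to 0.37 kg, too wide to grip, flush brass plug, no hole. Origin: centre of its underside, z up. Starts flat on the shelf before the lip, which it crosses with a few N. Home: flat, underside 8 mm above the table, nest x 58 to 95. A fingertip 4 mm above the shelf clears the lip and still meets the disc in the pocket.
- keeper (a joint): Sliding keeper beside the pocket, m: 0 drawn back, 0.030 fully in. It slides towards the nest's -y, stays where it is left, friction about 2.5 N. Its steel tongue, 24 mm wide and 4 mm thick, runs 23.5 mm above the table, over a disc lying flat in the pocket (top at 20 mm).
- keeper_knob (a point): Top centre of the keeper's black square knob, 18 x 18 mm, from 27.5 to 56 mm above the table, at nest x = 75, y = 96 mm minus the joint value. Push its outer (+y) face, or pinch it from above.
- grease_tin: Bystander: small blue tin on the nest's far deck; leave it alone. Origin at its underside.
- bushing: Bystander: brass bushing on the nest's far deck; leave it alone. Origin at its underside.
- tape_roll: Bystander: yellow tape roll; leave it alone. Origin at its underside.
- label_roll: Bystander: white label roll; leave it alone. Origin at its underside.
- core_short: Bystander: cardboard core; leave it alone. Origin at its underside.
- wrench: Bystander: wrench; leave it alone. Origin at its underside.
- oiler: Bystander: white oil bottle with red cap; leave it alone. Origin at its underside.
Not all that is in view belongs to the job. Of the things like the spacer, leave any that is brown or green; of the rest the larger one is meant.

How it is judged (in metres and radians):
On the way, in this order (a step that is already met when the one before it is completed fails the run):
1. with the keeper still back, the disc lies flat in the pocket and is pressed onto the buffer with at least 8 N (z of spacer in the frame of nest between 0.006 and 0.0098 m and angle between spacer's own z axis and vertical below 0.025 rad and x of spacer in the frame of nest between 0.0565 and 0.098 m and y of spacer in the frame of nest between -0.006 and 0.006 m and contact force between spacer and buffer_c0 above 8 N and value of joint keeper below 0.008 m), for 0.3 s.
2. the keeper is slid in over the disc (z of spacer in the frame of nest between 0.006 and 0.0098 m and angle between spacer's own z axis and vertical below 0.025 rad and x of spacer in the frame of nest between 0.0565 and 0.098 m and y of spacer in the frame of nest between -0.006 and 0.006 m and value of joint keeper above 0.027 m), for 0.2 s.
At the end, for the whole second after the job is handed in: The disc lies flat on the pocket floor (underside 6 to 9.8 mm above the table, tilt under 0.025 rad, centre at nest x 56.5 to 98 mm and within 6 mm of the middle line), at rest; the keeper is in by more than 27 of its 30 mm (all of step 2 and linear speed of spacer below 0.01 m/s and contact force between spacer and the fingers below 0.1 N); the robot touches nothing.
It fails at once if the fingers push the disc with 16 N or more (contact force between spacer and the fingers above 16 N).
It fails at once if the fingers push on the nest or its keeper with more than 30 N (contact force between the fingers and nest above 30 N).
It fails at once if the disc is lifted off (underside over 30 mm above the table) (height (world z) of spacer above 0.03 m).
It fails at once if a bystander is moved more than 15 mm (distance of any of grease_tin, bushing, tape_roll, label_roll, core_short, wrench, oiler from where it was at the start of the episode above 0.015 m).
It also fails if it takes over 66 s, if anything falls off the work surface, if the arm or the gripper's body presses on something with over 40 N, if the wrist force passes 120 N, or if a joint passes its speed limit or range.

## Working session

There is one attempt and no reset: what is moved stays moved. The work goes in short steps, Python scripts to look and compute and a tool call to move; the robot and the scene stay as the last step left them, time stands still between calls to the robot, and variables do not carry over. Pictures are saved under pics/ and viewed, at most 12 in all, crops included, and the job is handed in when it is done.

Besides the shell and the picture viewer there is one more tool, called after ">>>" as name(argument=value, ...), one argument or row to a line, values as JSON. move_arm: Moves the arm, as the interface text tells. Its arguments: {"type":"object","properties":{"rows":{"type":"array"},"newtons":{"type":"number"}},"required":["rows"]}

```bash
mkdir -p pics; cat > h.py <<'E'
import numpy as np, cv2
from scipy.spatial.transform import Rotation as R
from cell import robot
def T_tool():
    o=robot.get_obs(); T=np.eye(4); a=np.array(o["orientation"],float)
    T[:3,:3]=R.from_euler('xyz',a,degrees=True).as_matrix(); T[:3,3]=o["tcp_pos"]; return T
def c2w(cam):
    m=robot.camera_model(cam)
    return m,(T_tool()@np.array(m["T_tool_cam"]) if cam=="wrist" else np.linalg.inv(np.array(m["world_to_cam"])))
def px2w(cam,uv,z,pre=None):
    m,C=pre or c2w(cam); out=[]
    for (u,v),zz in zip(np.atleast_2d(uv),np.broadcast_to(z,len(np.atleast_2d(uv)))):
        d=np.array([(u-m["cx"])/m["fx"],(v-m["cy"])/m["fy"]]); s=d.copy()
        for _ in range(20): s=d/(1+m["k1"]*(s@s))
        r=C[:3,:3]@np.array([s[0],-s[1],-1]); t=(zz-C[2,3])/r[2]; out.append(C[:3,3]+t*r)
    return np.array(out)
def w2px(cam,P,pre=None):
    m,C=pre or c2w(cam); P=np.atleast_2d(P); p=(P-C[:3,3])@C[:3,:3]
    s=np.c_[p[:,0]/-p[:,2],-p[:,1]/-p[:,2]]; s=s*(1+m["k1"]*(s**2).sum(1))[:,None]
    return s*[m["fx"],m["fy"]]+[m["cx"],m["cy"]]
def save(cam,name):
    im=robot.snapshot(cam); cv2.imwrite(f"pics/{name}.png",im[:,:,::-1]); return im
E
python3 - <<'E'
from h import *
print(robot.get_obs())
im=[save(c,c+"0") for c in("scene","wrist")]
print(robot.camera_model("scene"));print(robot.camera_model("wrist"))
for c in("scene","wrist"):
  for q in ("spacer","nest","keeper_knob","keeper"):
    print(c,q,[(np.round(d["extent"]),round(d["score"],2)) for d in robot.spot_in(c,q)])
E
```

```text
{'time_s': 0.0, 'joint_positions': array([ 6.32960174e+01,  1.04022435e+01,  9.21318305e+01,  3.22338409e-04,
        7.75713125e+01, -1.18202699e+01]), 'dq': array([ 0.00338703,  0.1108276 , -0.04187623,  0.07343495, -0.02207756,
       -0.08009243]), 'joint_efforts': array([ 1.37249517e-04, -4.44857669e+01, -3.51336980e+01, -1.28583524e-04,
        9.15859826e-03,  2.15378350e-05]), 'tcp_pos': array([0.14741246, 0.55518851, 0.23037929]), 'orientation': array([-1.79896913e+02, -2.18955865e-02,  1.65116198e+02]), 'contact_force': array([ 0.14621194, -0.51685575, -0.61305471]), 'torque': array([ 0.00734235, -0.04272558,  0.05908539]), 'finger_force': 0.0, 'width': 0.08552466706910074}
{'fx': 568.7689334814613, 'fy': 568.7689334814613, 'cx': 314.66779337539623, 'cy': 238.3980392415097, 'k1': -0.18315992980039675, 'world_to_cam': array([[ 1.24226686e-01,  9.92253746e-01, -4.82722612e-04,
        -6.41187642e-02],
       [-6.09153464e-01,  7.66478824e-02,  7.89339699e-01,
         3.01828647e-01],
       [ 7.83262273e-01, -9.77630031e-02,  6.13956519e-01,
        -1.80298016e+00],
      
[... 323 characters left out ...]
9999871e-01,  2.73519932e-04,  4.28672337e-04,
        -2.48031484e-04],
       [ 3.20355854e-04,  3.15804648e-01, -9.48824178e-01,
        -1.42816565e-01],
       [ 0.00000000e+00,  0.00000000e+00,  0.00000000e+00,
         1.00000000e+00]])}
scene spacer [(array([318., 264.,  44.,  32.]), 0.93), (array([201., 290.,  45.,  35.]), 0.87), (array([260., 206., 140., 115.]), 0.68), (array([437., 297.,  32.,  21.]), 0.57), (array([407., 261.,  35.,  25.]), 0.56)]
scene nest [(array([259., 207., 141., 114.]), 0.77), (array([316., 262.,  49.,  34.]), 0.66)]
scene keeper_knob []
scene keeper [(array([274., 237.,  23.,  18.]), 0.75)]
wrist spacer []
wrist nest []
wrist keeper_knob []
wrist keeper []
```

View pics/scene0.png

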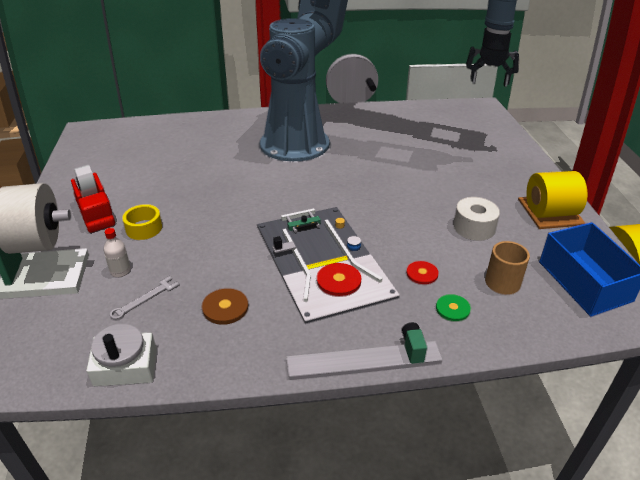

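View pics/wrist0.png

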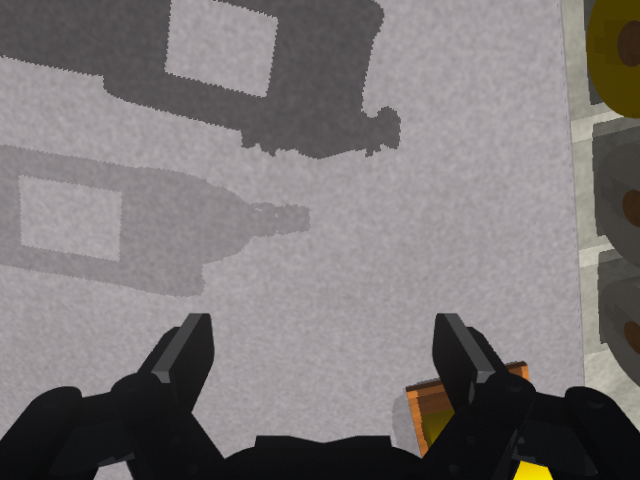

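Look-alikes: the large red disc on the nest (339,279), small red disc (422,272), green disc (453,307) and brown disc (225,305). The large red one fits the description. I'll check it in a close crop.

```bash
python3 - <<'E'
from h import *
im=cv2.imread("pics/scene0.png")[195:325,245:410]
cv2.imwrite("pics/crop0.png",cv2.resize(im,None,fx=4.6,fy=4.6,interpolation=cv2.INTER_CUBIC))
for n,uv,z in [("corner",[(258,224),(334,207),(398,296),(308,317)],.008),("disc",[(339,278),(422,271),(225,304)],.02)]:
    print(n,px2w("scene",uv,z).round(4))
E
```

```text
corner [[ 0.4285 -0.1348  0.008 ]
 [ 0.3777  0.0691  0.008 ]
 [ 0.7329  0.157   0.008 ]
 [ 0.7709 -0.046   0.008 ]]
disc [[ 0.671   0.0354  0.02  ]
 [ 0.6719  0.227   0.02  ]
 [ 0.7233 -0.2184  0.02  ]]
```

View pics/crop0.png

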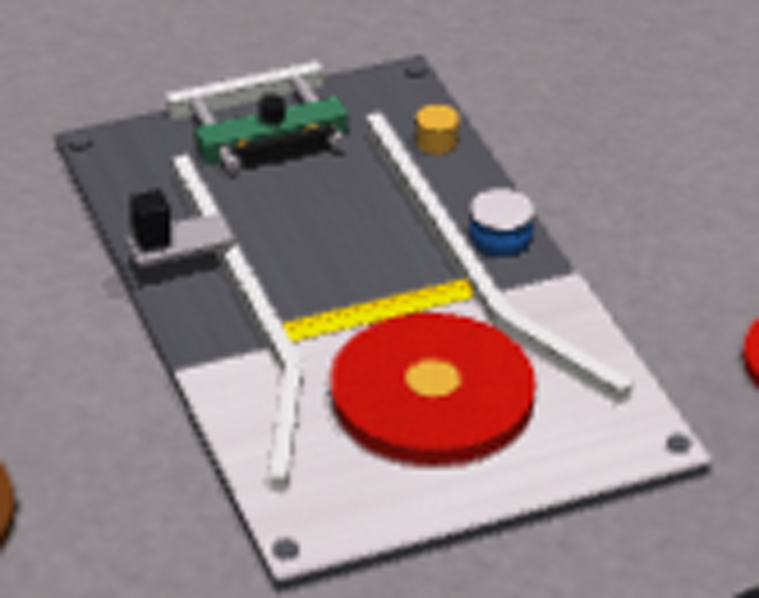

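The crop shows the large red disc with its brass plug, flat on the shelf before the yellow lip. The knob is on the left and the stop is at the top, towards the robot. The choice holds, so I'll move above the nest for a closer look.

>>> move_arm(
  rows=[
    [0.0,-0.033,-0.025,0,0],
    [0.0,-0.066,-0.05,0,0],
    [0.0,-0.099,-0.075,0,0],
    [0.0,-0.132,-0.1,0,0],
    [0.0,-0.165,-0.125,0,0],
  ],
  newtons=20,
)

```text
time_s: 0.92
tcp_pos: [0.2757, 0.3911, 0.2314]
orientation: [180.0, 0.0, 165.2]
contact_force: [1.4, 0.9, 0.3]
width: 0.0257
finger_force: 0.0
```

>>> move_arm(
  rows=[
    [0.0,-0.033,-0.025,0,0],
    [0.0,-0.066,-0.05,0,0],
    [0.0,-0.099,-0.075,0,0],
    [0.0,-0.132,-0.1,0,0],
    [0.0,-0.165,-0.125,0,0],
  ],
)

```text
time_s: 1.33
tcp_pos: [0.4033, 0.2276, 0.2317]
orientation: [180.0, 0.1, 165.1]
contact_force: [1.2, 0.3, 0.3]
width: -0.0
finger_force: 0.0
```

>>> move_arm(
  rows=[
    [0.0,-0.033,-0.025,0,0],
    [0.0,-0.066,-0.05,0,0],
    [0.0,-0.099,-0.075,0,0],
    [0.0,-0.132,-0.1,0,0],
    [0.0,-0.165,-0.125,0,0],
  ],
)

```text
time_s: 1.75
tcp_pos: [0.5308, 0.0642, 0.2315]
orientation: [180.0, 0.0, 165.1]
contact_force: [-0.1, 0.1, 0.8]
width: -0.0
finger_force: 0.0
```

>>> move_arm(
  rows=[
    [0.0,-0.033,-0.025,0,-0.1],
    [0.0,-0.058,-0.04,0,-0.2],
    [0.0,-0.058,-0.04,0,-0.3],
    [0.0,-0.058,-0.04,0,-0.4],
    [0.0,-0.058,-0.04,0,-0.5],
  ],
)

```text
time_s: 2.17
tcp_pos: [0.5758, 0.0117, 0.2309]
orientation: [180.0, -0.0, -166.0]
contact_force: [0.5, 0.1, -0.2]
width: -0.0002
finger_force: 0.0
```

```bash
python3 - <<'E'
from h import *
o=robot.get_obs();print(o["time_s"],o["tcp_pos"],o["orientation"],o["width"],o["contact_force"])
save("wrist","w1")
for q in ("spacer","keeper_knob","keeper","nest"):
    print(q,[(np.round(d["extent"]),round(d["score"],2)) for d in robot.spot_in("wrist",q)])
E
```

```text
2.1667 [0.5758019  0.01169609 0.23093165] [ 1.79982465e+02 -3.05643617e-02 -1.66040309e+02] -0.00022567471496491592 [ 0.49856739  0.08349886 -0.24204389]
spacer [(array([ 25., 224.,  98.,  94.]), 0.92), (array([463., 292.,  72.,  59.]), 0.78), (array([477., 387.,  46.,  28.]), 0.73), (array([275., 247.,  97.,  79.]), 0.67)]
keeper_knob [(array([198., 141.,  64.,  26.]), 0.74)]
keeper [(array([197., 142.,  64.,  30.]), 0.68), (array([391., 181.,  38.,  37.]), 0.32), (array([404.,  79.,  33.,  34.]), 0.22)]
nest [(array([192.,   0., 261., 366.]), 0.55)]
```

View pics/w1.png

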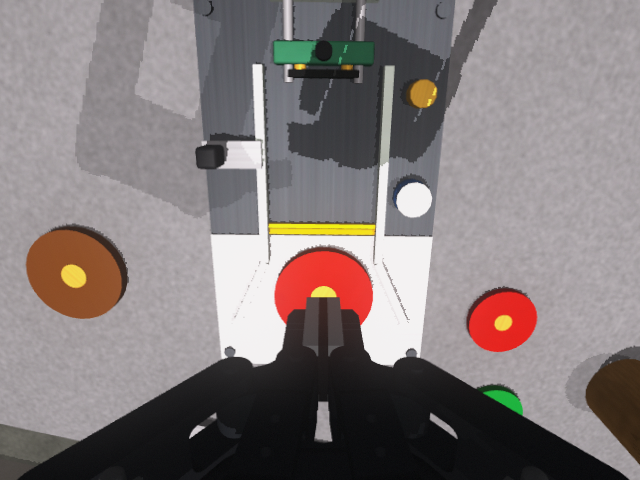

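The close view shows the big red disc at (324,290), the lip at row ~230, the guides at columns ~265 and ~380, the knob at (208,156) and the buffer face at about row 77.

```bash
python3 - <<'E'
from h import *
pre=c2w("wrist")
L=px2w("wrist",[(197,50),(210,215)],.008,pre);Rr=px2w("wrist",[(450,50),(435,215)],.008,pre)
lip=px2w("wrist",[(268,224),(376,224)],.013,pre)
d=px2w("wrist",[(276,290),(373,290),(324,248)],.022,pre)
bf=px2w("wrist",[(324,78)],.018,pre);kn=px2w("wrist",[(208,154)],.056,pre)
print(L,Rr,lip,d,bf,kn,sep="\n")
for a,b in((L[1],L[0]),(Rr[1],Rr[0]),(lip[0],lip[1])): print(np.degrees(np.arctan2(*(b-a)[[1,0]])))
def fit(y):
    x=np.array([np.cos(y),np.sin(y)]);n=np.array([-x[1],x[0]])
    o_y=np.mean([n@p[:2] for p in(*L,*Rr)]); o_x=np.mean([x@p[:2] for p in lip])-.008
    return x,n,x*o_x+n*o_y
x,n,o=fit(np.radians(194)); print("origin",o)
for nm,p in(("L",L[0]),("R",Rr[0]),("disc l",d[0]),("disc r",d[1]),("disc front",d[2]),("buf",bf[0]),("knob",kn[0]),("tcp",T_tool()[:3,3])):
    print(nm,[round(float(v@(p[:2]-o)),4) for v in(x,n)])
im=cv2.imread("pics/w1.png"); hsv=cv2.cvtColor(im,cv2.COLOR_BGR2HSV)
m=((hsv[...,0]>20)&(hsv[...,0]<35)&(hsv[...,1]>150)&(hsv[...,2]>120)).astype('u1');m[:215]=0;m[250:]=0
ys,xs=np.nonzero(m);ok=(xs>265)&(xs<380);print(np.polyfit(xs[ok],ys[ok],1),ys[ok].min(),ys[ok].max(),xs[ok].min(),xs[ok].max())
E
```

```text
[[ 0.47188507 -0.12491643  0.008     ]
 [ 0.61608573 -0.09165927  0.008     ]]
[[0.42029154 0.08852416 0.008     ]
 [0.56417498 0.12304331 0.008     ]]
[[ 0.61016231 -0.03404426  0.013     ]
 [ 0.58545076  0.06816046  0.013     ]]
[[ 0.67328921 -0.01233733  0.022     ]
 [ 0.65034854  0.08253536  0.022     ]
 [ 0.61833133  0.02402154  0.022     ]]
[[ 0.46932083 -0.01213894  0.018     ]]
[[ 0.5499623 -0.0896517  0.056    ]]
-167.0128969745724
-166.50911439503935
103.59238369256178
origin [0.60520258 0.02046273]
L [0.1645, 0.1088]
R [0.163, -0.1108]
disc l [-0.0581, 0.0483]
disc r [-0.0588, -0.0493]
disc front [-0.0136, -0.0003]
buf [0.1397, -0.0012]
knob [0.0802, 0.0935]
tcp [0.0307, 0.0003]
[1.07340681e-02 2.25243436e+02] 223 234 269 375
```

>>> move_arm(
  rows=[
    [0.0,-0.04,0,0,0.009],
    [0.0,-0.08,0,0,0.009],
    [0.0,-0.12,0,0,0.009],
    [0.0,-0.15,0,0.03,0.009],
    [0.0,-0.166,0,0.06,0.009],
  ],
)

```text
time_s: 2.83
tcp_pos: [0.7414, 0.0531, 0.1736]
orientation: [-179.9, 0.4, -166.8]
contact_force: [0.2, -0.3, 0.9]
width: 0.0001
finger_force: 0.0
```

>>> move_arm(
  rows=[
    [0.0,0,0,0.04,0],
    [0.0,0,0,0.08,0],
    [0.0,0,0,0.11,0],
    [0.0,0,0,0.13,0],
    [0.0,0,0,0.14,0],
  ],
)

```text
time_s: 3.25
tcp_pos: [0.7339, 0.0527, 0.0264]
orientation: [179.9, -0.4, -166.8]
contact_force: [-0.9, 0.9, -0.5]
width: -0.0001
finger_force: 0.0
```

```bash
python3 - <<'E'
from h import *
o=robot.get_obs();p=np.array(o["tcp_pos"])
a=np.radians(193.5);x=np.array([np.cos(a),np.sin(a)]);n=np.array([-x[1],x[0]]);d=p[:2]-[.605,.0202]
print(p,o["orientation"],o["contact_force"],x@d,n@d)
save("wrist","w2")
E
```

```text
[0.73390006 0.05266616 0.02644558] [ 179.88307592   -0.36253046 -166.83695772] [-0.85315024  0.91172031 -0.54132109] -0.1329176179726747 -0.0014779987705858854
```

View pics/w2.png

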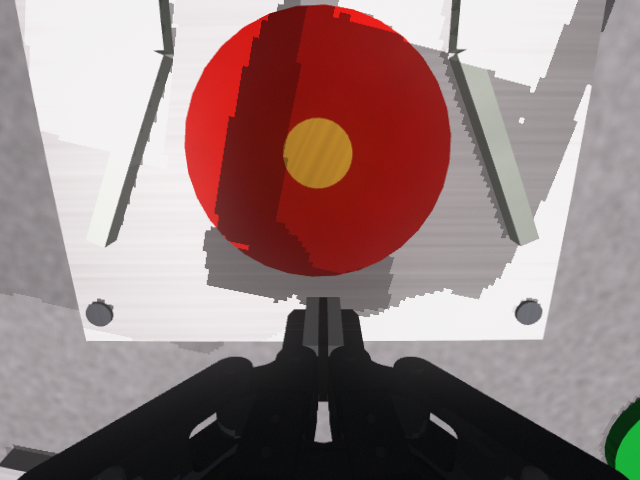

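The fingers are behind the disc at (323,330) and the nest axis is at about col 313, so the tool sits roughly 3.5 mm to the right of it. I'll correct that and go down.

>>> move_arm(
  rows=[
    [0.0,0,-0.0035,0.003,0],
    [0.0,0,-0.0035,0.006,0],
    [0.0,0,-0.0035,0.0095,0],
    [0.0,0,-0.0035,0.0095,0],
    [0.0,0,-0.0035,0.0095,0],
  ],
)

```text
time_s: 3.72
tcp_pos: [0.7382, 0.0486, 0.0231]
orientation: [-180.0, 0.1, -166.8]
contact_force: [-0.6, 0.2, -0.2]
width: -0.0
finger_force: 0.0
```

>>> move_arm(
  rows=[
    [0.0,0,0,0.003,0],
    [0.0,0,0,0.006,0],
    [0.0,0,0,0.006,0],
    [0.0,0,0,0.006,0],
    [0.0,0,0,0.006,0],
  ],
)

```text
time_s: 4.13
tcp_pos: [0.7375, 0.0487, 0.0157]
orientation: [180.0, -0.0, -166.8]
contact_force: [-0.6, 0.9, 0.0]
width: 0.0002
finger_force: 0.0
```

>>> move_arm(
  rows=[
    [0.0,0.002,0,0.001,0],
    [0.0,0.004,0,0.001,0],
    [0.0,0.006,0,0.001,0],
    [0.0,0.008,0,0.001,0],
    [0.0,0.01,0,0.001,0],
  ],
)

```text
time_s: 4.55
tcp_pos: [0.7279, 0.0464, 0.0149]
orientation: [-180.0, 0.0, -166.8]
contact_force: [1.8, 0.0, -1.2]
width: -0.0
finger_force: 0.7
```

>>> move_arm(
  rows=[
    [0.0,0.002,0,0,0],
    [0.0,0.004,0,0,0],
    [0.0,0.006,0,0,0],
    [0.0,0.008,0,0,0],
    [0.0,0.01,0,0,0],
  ],
)

```text
time_s: 4.97
tcp_pos: [0.718, 0.044, 0.0148]
orientation: [-180.0, 0.0, -166.8]
contact_force: [1.3, 0.3, -1.1]
width: -0.0
finger_force: 0.8
```

>>> move_arm(
  rows=[
    [0.0,0.002,0,0,0],
    [0.0,0.004,0,0,0],
    [0.0,0.006,0,0,0],
    [0.0,0.008,0,0,0],
    [0.0,0.01,0,0,0],
  ],
)

```text
time_s: 5.38
tcp_pos: [0.7081, 0.0417, 0.0148]
orientation: [-180.0, -0.0, -166.7]
contact_force: [3.3, 1.0, -0.1]
width: -0.0003
finger_force: 1.3
```

>>> move_arm(
  rows=[
    [0.0,0.0015,0,0,0],
    [0.0,0.003,0,0,0],
    [0.0,0.0045,0,0,0],
    [0.0,0.006,0,0,0],
    [0.0,0.0075,0,0,0],
  ],
)

```text
time_s: 5.8
tcp_pos: [0.701, 0.04, 0.0149]
orientation: [-180.0, 0.0, -166.8]
contact_force: [2.5, 0.8, 0.5]
width: 0.0002
finger_force: 1.2
```

>>> move_arm(
  rows=[
    [0.0,0.002,0,0,0],
    [0.0,0.004,0,0,0],
    [0.0,0.006,0,0,0],
    [0.0,0.008,0,0,0],
    [0.0,0.01,0,0,0],
  ],
)

```text
time_s: 6.22
tcp_pos: [0.6912, 0.0377, 0.0149]
orientation: [-180.0, 0.0, -166.8]
contact_force: [2.9, -0.5, 0.3]
width: 0.0001
finger_force: 1.4
```

```bash
python3 - <<'E'
from h import *
save("wrist","w3")
E
```

```text
(no output)
```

View pics/w3.png

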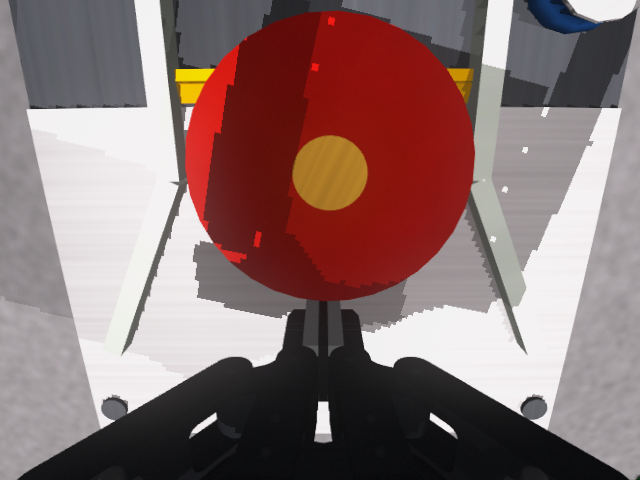

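The disc's front edge has ridden onto the lip. It is centred between the guides (centre col 330 against guide mid 327), so I'll carry on.

>>> move_arm(
  rows=[
    [0.0,0.002,0,0,0],
    [0.0,0.004,0,0,0],
    [0.0,0.006,0,0,0],
    [0.0,0.008,0,0,0],
    [0.0,0.01,0,0,0],
  ],
)

```text
time_s: 6.68
tcp_pos: [0.6814, 0.0356, 0.0148]
orientation: [180.0, -0.0, -166.8]
contact_force: [2.4, 1.2, -0.4]
width: 0.0
finger_force: 1.4
```

>>> move_arm(
  rows=[
    [0.0,0.002,0,0,0],
    [0.0,0.004,0,0,0],
    [0.0,0.006,0,0,0],
    [0.0,0.008,0,0,0],
    [0.0,0.01,0,0,0],
  ],
)

```text
time_s: 7.1
tcp_pos: [0.6717, 0.0332, 0.0148]
orientation: [-180.0, 0.0, -166.8]
contact_force: [2.7, 1.2, -0.8]
width: 0.0
finger_force: 1.5
```

>>> move_arm(
  rows=[
    [0.0,0.002,0,0,0],
    [0.0,0.004,0,0,0],
    [0.0,0.006,0,0,0],
    [0.0,0.008,0,0,0],
    [0.0,0.01,0,0,0],
  ],
)

```text
time_s: 7.52
tcp_pos: [0.662, 0.0309, 0.0149]
orientation: [-180.0, 0.0, -166.8]
contact_force: [3.4, 1.3, 0.4]
width: -0.0002
finger_force: 1.6
```

>>> move_arm(
  rows=[
    [0.0,0.002,0,0,0],
    [0.0,0.004,0,0,0],
    [0.0,0.006,0,0,0],
    [0.0,0.008,0,0,0],
    [0.0,0.01,0,0,0],
  ],
)

```text
time_s: 7.93
tcp_pos: [0.6525, 0.0286, 0.015]
orientation: [-180.0, 0.0, -166.8]
contact_force: [4.4, 0.6, 2.5]
width: 0.0003
finger_force: 2.0
```

>>> move_arm(
  rows=[
    [0.0,0.002,0,0,0],
    [0.0,0.004,0,0,0],
    [0.0,0.006,0,0,0],
    [0.0,0.008,0,0,0],
    [0.0,0.01,0,0,0],
  ],
)

```text
time_s: 8.35
tcp_pos: [0.6433, 0.0263, 0.0154]
orientation: [-180.0, 0.1, -166.8]
contact_force: [5.6, 1.0, 3.5]
width: -0.0
finger_force: 2.8
```

>>> move_arm(
  rows=[
    [0.0,0.0015,0,0,0],
    [0.0,0.003,0,0,0],
    [0.0,0.0045,0,0,0],
    [0.0,0.006,0,0,0],
    [0.0,0.006,0,0,0],
  ],
)

```text
time_s: 8.77
tcp_pos: [0.6382, 0.0248, 0.016]
orientation: [-179.9, 0.2, -166.8]
contact_force: [6.2, 1.3, 4.8]
width: -0.0003
finger_force: 2.9
```

```bash
python3 - <<'E'
from h import *
save("wrist","w4")
E
```

```text
(no output)
```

View pics/w4.png

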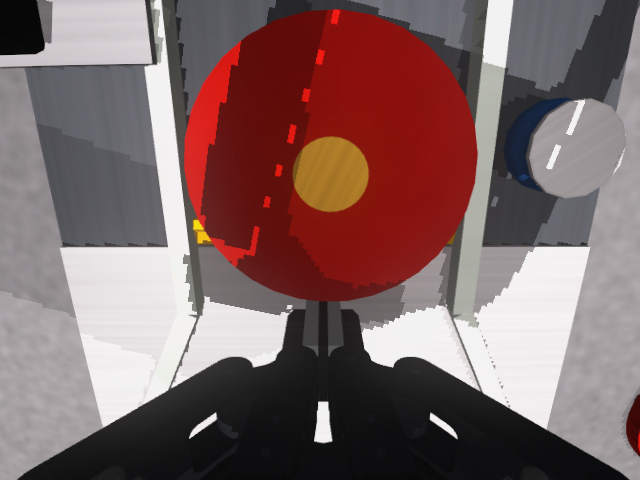

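The disc's centre is past the lip and its rear edge is dragging the finger upward. I'll back off a few mm so it settles, then resume slowly.

>>> move_arm(
  rows=[
    [0.0,-0.002,0,0,0],
    [0.0,-0.004,0,0,0],
    [0.0,-0.004,0,0,0],
    [0.0,-0.004,0,0,0],
    [0.0,-0.003,0,0,0],
  ],
)

```text
time_s: 9.23
tcp_pos: [0.6389, 0.0257, 0.014]
orientation: [180.0, -0.1, -166.7]
contact_force: [-0.5, 0.4, -0.1]
width: 0.0001
finger_force: 0.0
```

>>> move_arm(
  rows=[
    [0.0,0.001,0,0,0],
    [0.0,0.002,0,0,0],
    [0.0,0.003,0,0,0],
    [0.0,0.004,0,0,0],
    [0.0,0.005,0,0,0],
  ],
)

```text
time_s: 9.65
tcp_pos: [0.635, 0.0245, 0.0148]
orientation: [-180.0, 0.0, -166.8]
contact_force: [1.7, 0.4, -0.1]
width: 0.0002
finger_force: 0.7
```

>>> move_arm(
  rows=[
    [0.0,0.0015,0,0,0],
    [0.0,0.003,0,0,0],
    [0.0,0.0045,0,0,0],
    [0.0,0.006,0,0,0],
    [0.0,0.0075,0,0,0],
  ],
)

```text
time_s: 10.07
tcp_pos: [0.6274, 0.0227, 0.0148]
orientation: [180.0, 0.0, -166.8]
contact_force: [1.6, 0.9, -0.9]
width: -0.0001
finger_force: 0.7
```

>>> move_arm(
  rows=[
    [0.0,0.002,0,0,0],
    [0.0,0.004,0,0,0],
    [0.0,0.006,0,0,0],
    [0.0,0.008,0,0,0],
    [0.0,0.01,0,0,0],
  ],
)

```text
time_s: 10.48
tcp_pos: [0.6176, 0.0204, 0.0148]
orientation: [-180.0, -0.0, -166.8]
contact_force: [1.3, 0.2, -1.1]
width: -0.0001
finger_force: 0.7
```

>>> move_arm(
  rows=[
    [0.0,0.0015,0,0,0],
    [0.0,0.003,0,0,0],
    [0.0,0.0045,0,0,0],
    [0.0,0.006,0,0,0],
    [0.0,0.0075,0,0,0],
  ],
)

```text
time_s: 10.9
tcp_pos: [0.6104, 0.0187, 0.0148]
orientation: [-180.0, 0.0, -166.8]
contact_force: [1.9, 0.4, -0.3]
width: 0.0003
finger_force: 0.7
```

>>> move_arm(
  rows=[
    [0.0,0.0015,0,0,0],
    [0.0,0.003,0,0,0],
    [0.0,0.0045,0,0,0],
    [0.0,0.006,0,0,0],
    [0.0,0.0075,0,0,0],
  ],
)

```text
time_s: 11.32
tcp_pos: [0.6031, 0.017, 0.0148]
orientation: [-180.0, 0.0, -166.8]
contact_force: [1.2, -0.0, -0.2]
width: -0.0001
finger_force: 0.8
```

>>> move_arm(
  rows=[
    [0.0,0.0015,0,0,0],
    [0.0,0.003,0,0,0],
    [0.0,0.0045,0,0,0],
    [0.0,0.006,0,0,0],
    [0.0,0.0075,0,0,0],
  ],
)

```text
time_s: 11.73
tcp_pos: [0.5958, 0.0153, 0.0148]
orientation: [180.0, -0.0, -166.8]
contact_force: [2.1, -0.3, -1.6]
width: -0.0
finger_force: 0.8
```

```bash
python3 - <<'E'
from h import *
save("wrist","w5")
E
```

```text
(no output)
```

View pics/w5.png

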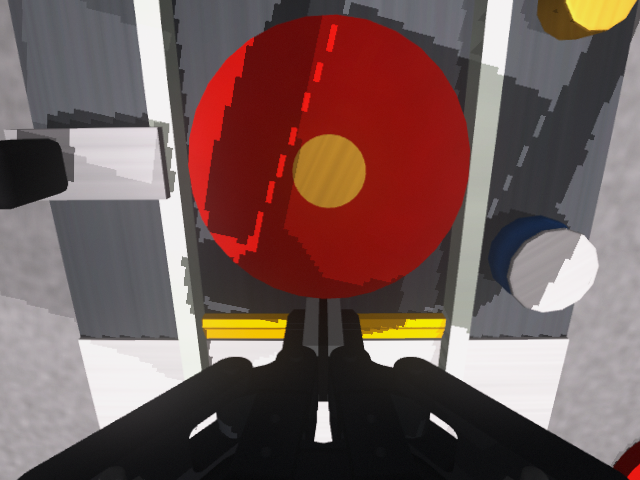

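The disc is now in the pocket, beyond the lip (row ~325) and between the guides. Next I feel for the buffer.

>>> move_arm(
  rows=[
    [0.0,0.001,0,0,0],
    [0.0,0.002,0,0,0],
    [0.0,0.003,0,0,0],
    [0.0,0.004,0,0,0],
    [0.0,0.005,0,0,0],
  ],
)

```text
time_s: 12.2
tcp_pos: [0.5911, 0.0141, 0.0149]
orientation: [-180.0, 0.0, -166.8]
contact_force: [1.8, -0.4, -0.8]
width: 0.0002
finger_force: 0.9
```

>>> move_arm(
  rows=[
    [0.0,0.001,0,0,0],
    [0.0,0.002,0,0,0],
    [0.0,0.003,0,0,0],
    [0.0,0.004,0,0,0],
    [0.0,0.005,0,0,0],
  ],
)

```text
time_s: 12.62
tcp_pos: [0.5861, 0.013, 0.0148]
orientation: [-180.0, 0.0, -166.8]
contact_force: [2.2, 0.5, -0.9]
width: 0.0002
finger_force: 0.9
```

>>> move_arm(
  rows=[
    [0.0,0.0005,0,0,0],
    [0.0,0.001,0,0,0],
    [0.0,0.0015,0,0,0],
    [0.0,0.002,0,0,0],
    [0.0,0.0025,0,0,0],
  ],
)

```text
time_s: 13.03
tcp_pos: [0.5838, 0.0125, 0.0148]
orientation: [-180.0, 0.0, -166.7]
contact_force: [2.5, 0.6, -0.3]
width: -0.0
finger_force: 1.0
```

>>> move_arm(
  rows=[
    [0.0,0.0005,0,0,0],
    [0.0,0.001,0,0,0],
    [0.0,0.0015,0,0,0],
    [0.0,0.002,0,0,0],
    [0.0,0.002,0,0,0],
  ],
)

```text
time_s: 13.45
tcp_pos: [0.5818, 0.012, 0.0148]
orientation: [-180.0, -0.0, -166.8]
contact_force: [0.8, 0.1, 0.7]
width: -0.0
finger_force: 0.8
```

>>> move_arm(
  rows=[
    [0.0,0.0005,0,0,0],
    [0.0,0.001,0,0,0],
    [0.0,0.0015,0,0,0],
    [0.0,0.002,0,0,0],
    [0.0,0.002,0,0,0],
  ],
)

```text
time_s: 13.87
tcp_pos: [0.5798, 0.0116, 0.0148]
orientation: [180.0, -0.0, -166.8]
contact_force: [1.6, -0.9, -0.1]
width: 0.0002
finger_force: 0.8
```

>>> move_arm(
  rows=[
    [0.0,0.0005,0,0,0],
    [0.0,0.001,0,0,0],
    [0.0,0.0015,0,0,0],
    [0.0,0.0015,0,0,0],
  ],
)

```text
time_s: 14.2
tcp_pos: [0.5784, 0.0112, 0.0148]
orientation: [180.0, -0.0, -166.8]
contact_force: [1.6, 0.2, -0.1]
width: 0.0002
finger_force: 0.8
```

>>> move_arm(
  rows=[
    [0.0,0.0005,0,0,0],
    [0.0,0.001,0,0,0],
    [0.0,0.0015,0,0,0],
    [0.0,0.0015,0,0,0],
  ],
)

```text
time_s: 14.53
tcp_pos: [0.5771, 0.0109, 0.0149]
orientation: [-180.0, 0.0, -166.8]
contact_force: [3.7, 0.5, -0.9]
width: -0.0005
finger_force: 1.6
```

>>> move_arm(
  rows=[
    [0.0,0.0005,0,0,0],
    [0.0,0.0008,0,0,0],
    [0.0,0.0008,0,0,0],
  ],
)

```text
time_s: 14.78
tcp_pos: [0.5767, 0.0107, 0.015]
orientation: [-180.0, 0.1, -166.8]
contact_force: [4.7, 0.7, -1.8]
width: 0.0002
finger_force: 2.5
```

>>> move_arm(
  rows=[
    [0.0,0.0005,0,0,0],
    [0.0,0.0005,0,0,0],
    [0.0,0.0005,0,0,0],
  ],
)

```text
time_s: 15.03
tcp_pos: [0.5765, 0.0106, 0.0151]
orientation: [-180.0, 0.1, -166.8]
contact_force: [6.1, 1.5, -1.3]
width: -0.0002
finger_force: 2.8
```

>>> move_arm(
  rows=[
    [0.0,0.0005,0,0,0],
    [0.0,0.001,0,0,0],
    [0.0,0.001,0,0,0],
    [0.0,0.001,0,0,0],
  ],
)

```text
time_s: 15.37
tcp_pos: [0.5762, 0.0103, 0.0155]
orientation: [-180.0, 0.2, -166.8]
contact_force: [6.6, 1.4, -1.1]
width: -0.0001
finger_force: 3.4
```

>>> move_arm(
  rows=[
    [0.0,0.0005,0,0,0],
    [0.0,0.001,0,0,0],
    [0.0,0.001,0,0,0],
    [0.0,0.001,0,0,0],
  ],
)

```text
time_s: 15.7
tcp_pos: [0.5758, 0.01, 0.0157]
orientation: [-179.9, 0.2, -166.8]
contact_force: [7.7, 2.6, -2.2]
width: -0.0001
finger_force: 4.1
```

>>> move_arm(
  rows=[
    [0.0,0.0005,0,0.0002,0],
    [0.0,0.001,0,0.0004,0],
    [0.0,0.0015,0,0.0005,0],
    [0.0,0.002,0,0.0005,0],
    [0.0,0.002,0,0.0005,0],
  ],
)

```text
time_s: 16.12
tcp_pos: [0.5752, 0.0095, 0.0159]
orientation: [-179.9, 0.4, -166.8]
contact_force: [10.4, 2.6, -2.0]
width: 0.0002
finger_force: 5.5
```

>>> move_arm(
  rows=[
    [0.0,0.0005,0,0,0],
    [0.0,0.001,0,0,0],
    [0.0,0.001,0,0,0],
  ],
)

```text
time_s: 16.37
tcp_pos: [0.5749, 0.0093, 0.0162]
orientation: [-179.9, 0.5, -166.8]
contact_force: [11.6, 2.4, -1.6]
width: -0.0003
finger_force: 6.3
```

>>> move_arm(
  rows=[
    [0.0,0.0004,0,0,0],
    [0.0,0.0004,0,0,0],
    [0.0,0.0004,0,0,0],
    [0.0,0.0004,0,0,0],
    [0.0,0.0004,0,0,0],
  ],
)

```text
time_s: 16.78
tcp_pos: [0.5748, 0.0091, 0.0163]
orientation: [-179.8, 0.5, -166.8]
contact_force: [13.1, 3.4, -1.0]
width: 0.0002
finger_force: 6.5
```

>>> move_arm(
  rows=[
    [0.0,0,0,0,0],
    [0.0,0,0,0,0],
    [0.0,0,0,0,0],
    [0.0,0,0,0,0],
    [0.0,0,0,0,0],
  ],
)

```text
time_s: 17.2
tcp_pos: [0.5748, 0.0092, 0.0163]
orientation: [-179.8, 0.5, -166.8]
contact_force: [12.3, 1.5, -0.6]
width: -0.0001
finger_force: 6.5
```

It held about 12.5 N for over 0.8 s. Now I back off, rise and look.

>>> move_arm(
  rows=[
    [0.0,-0.003,0,0,0],
    [0.0,-0.006,0,0,0],
    [0.0,-0.01,0,0,0],
    [0.0,-0.015,0,0,0],
    [0.0,-0.02,0,0,0],
  ],
)

```text
time_s: 17.62
tcp_pos: [0.5892, 0.014, 0.0138]
orientation: [180.0, -0.1, -166.8]
contact_force: [0.1, -0.2, 0.9]
width: -0.0001
finger_force: 0.0
```

>>> move_arm(
  rows=[
    [0.0,-0.002,0,-0.02,0],
    [0.0,-0.002,0,-0.05,0],
    [0.0,-0.002,0,-0.085,0],
    [0.0,-0.002,0,-0.12,0],
    [0.0,-0.002,0,-0.13,0],
  ],
)

```text
time_s: 18.03
tcp_pos: [0.5948, 0.014, 0.1501]
orientation: [-179.8, 0.4, -166.7]
contact_force: [2.4, 0.4, 1.4]
width: -0.0002
finger_force: 0.0
```

```bash
python3 - <<'E'
from h import *
o=robot.get_obs();print(o["tcp_pos"],o["orientation"])
im=save("wrist","w6")
for q in ("spacer","keeper_knob"):
    print(q,[(np.round(d["extent"]),round(d["score"],2)) for d in robot.spot_in("wrist",q)])
E
```

```text
[0.59477098 0.01397789 0.15009074] [-179.82203096    0.3850395  -166.73972757]
spacer [(array([505., 305.,  91.,  79.]), 0.79), (array([  0., 230.,  82., 115.]), 0.74), (array([257.,  32., 146., 161.]), 0.6), (array([535., 421.,  33.,  21.]), 0.55)]
keeper_knob [(array([156., 119.,  90.,  40.]), 0.88)]
```

View pics/w6.png

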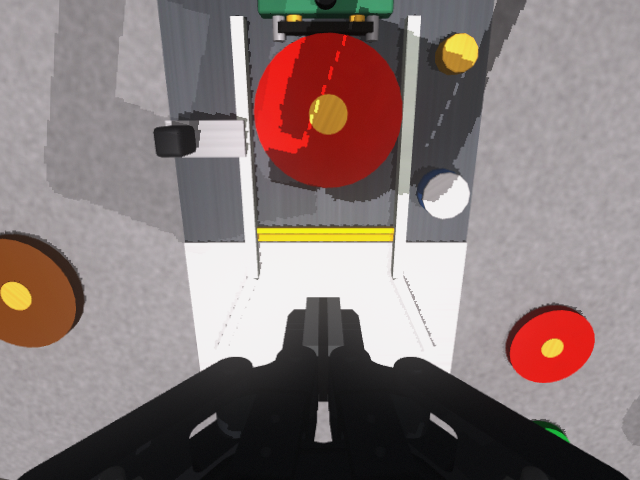

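The disc is seated at (328,110) against the buffer, still flat and between the guides. The knob is at (175,138). Next I work out the shift to the outer side of the knob.

```bash
python3 - <<'E'
from h import *
T=T_tool();pre=c2w("wrist")
a=np.radians(193.25);x=np.array([np.cos(a),np.sin(a)]);n=np.array([-x[1],x[0]])
P=lambda uv,z:px2w("wrist",uv,z,pre)[:,:2]
lip=P([(258,228),(394,229)],.013);g=P([(258,240),(393,240)],.013)
ed=P([(164,60),(184,235),(487,60),(467,235)],.008)
o=x*(np.mean(lip@x)-.008)+n*np.mean(ed@n);print("o",o,"lip y",(lip-o)@n,(ed-o)@n)
q=P([(153,124),(194,124),(153,158),(194,158)],.056);print("knob px top",(q-o)@x,(q-o)@n)
c=P([(328,110)],.02)-o;print("disc",c@x,c@n)
for nx,ny in((.075,.128),(.075,.096)):
    w=o+x*nx+n*ny; print("target",w,"pred px",w2px("wrist",[[*w,.056]],pre),"shift tool",T[:3,:3].T@(np.array([*w,.036])-T[:3,3]))
E
```

```text
o [0.60084029 0.01802916] lip y [ 0.05006747 -0.05099658] [ 0.10801408  0.10792254 -0.10779848 -0.10813813]
knob px top [0.08430928 0.08412144 0.06483785 0.06469831] [0.10032431 0.07635741 0.10291386 0.07831406]
disc [0.09166528] [-0.00152724]
target [ 0.55717449 -0.12375341] pred px [[108.81156232 140.87009531]] shift tool [ 0.06580463 -0.12631569  0.10871702]
target [ 0.54984008 -0.09260527] pred px [[162.34797135 140.39569436]] shift tool [ 0.06580409 -0.0943157   0.10869817]
```

>>> move_arm(
  rows=[
    [0.0,0.018,-0.035,0,0],
    [0.0,0.036,-0.07,0,0],
    [0.0,0.054,-0.105,0,0],
    [0.0,0.066,-0.129,0.01,0],
    [0.0,0.066,-0.129,0.03,0],
  ],
)

```text
time_s: 18.6
tcp_pos: [0.5565, -0.1313, 0.1137]
orientation: [-179.9, -0.0, -167.0]
contact_force: [0.8, -0.3, -0.3]
width: -0.0001
finger_force: 0.0
```

>>> move_arm(
  rows=[
    [0.0,0,0,0.02,0],
    [0.0,0,0,0.035,0],
    [0.0,0,0,0.045,0],
    [0.0,0,0,0.05,0],
    [0.0,0,0,0.05,0],
  ],
)

```text
time_s: 19.02
tcp_pos: [0.5555, -0.1255, 0.0617]
orientation: [179.8, -0.2, -166.7]
contact_force: [0.3, 0.2, 0.2]
width: 0.0002
finger_force: 0.0
```

```bash
python3 - <<'E'
from h import *
o=robot.get_obs();print(o["tcp_pos"],o["orientation"])
a=np.radians(193.25);x=np.array([np.cos(a),np.sin(a)]);n=np.array([-x[1],x[0]]);d=np.array(o["tcp_pos"])[:2]-[.6008,.018];print(x@d,n@d)
im=save("wrist","w7")
E
```

```text
[ 0.5554837  -0.12547113  0.06173448] [ 179.83610603   -0.21501413 -166.74521313]
0.07699358247030244 0.12926530917959253
```

View pics/w7.png

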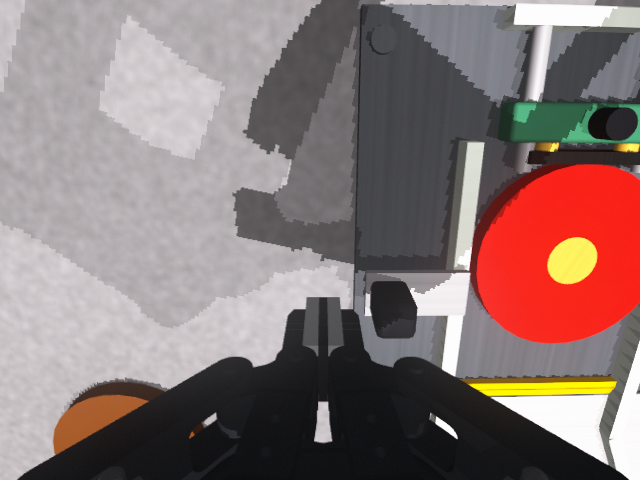

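The fingers are just outside the knob (knob at ~(392,308), fingers' right edge at col 358). I'll descend and push.

>>> move_arm(
  rows=[
    [0.0,0,0,0.01,0],
    [0.0,0,0,0.018,0],
    [0.0,0,0,0.024,0],
    [0.0,0,0,0.024,0],
    [0.0,0,0,0.024,0],
  ],
)

```text
time_s: 19.48
tcp_pos: [0.5568, -0.1261, 0.0398]
orientation: [180.0, -0.0, -166.7]
contact_force: [-0.1, -0.2, 0.7]
width: 0.0
finger_force: 0.0
```

>>> move_arm(
  rows=[
    [0.0,0,0.0015,0,0],
    [0.0,0,0.003,0,0],
    [0.0,0,0.0045,0,0],
    [0.0,0,0.006,0,0],
    [0.0,0,0.0075,0,0],
  ],
)

```text
time_s: 19.9
tcp_pos: [0.5555, -0.1188, 0.0405]
orientation: [-180.0, 0.0, -166.7]
contact_force: [-0.6, 0.9, -0.5]
width: -0.0001
finger_force: 0.0
```

>>> move_arm(
  rows=[
    [0.0,0,0.0015,0,0],
    [0.0,0,0.003,0,0],
    [0.0,0,0.0045,0,0],
    [0.0,0,0.006,0,0],
    [0.0,0,0.0075,0,0],
  ],
)

```text
time_s: 20.32
tcp_pos: [0.5538, -0.1121, 0.0404]
orientation: [-180.0, 0.0, -166.8]
contact_force: [-0.1, -3.3, -0.6]
width: -0.0002
finger_force: 1.3
```

>>> move_arm(
  rows=[
    [0.0,0,0.0015,0,0],
    [0.0,0,0.003,0,0],
    [0.0,0,0.0045,0,0],
    [0.0,0,0.006,0,0],
    [0.0,0,0.0075,0,0],
  ],
)

```text
time_s: 20.73
tcp_pos: [0.552, -0.1043, 0.0403]
orientation: [-180.0, 0.0, -166.8]
contact_force: [0.2, -2.2, 0.7]
width: 0.0001
finger_force: 1.3
```

>>> move_arm(
  rows=[
    [0.0,0,0.0015,0,0],
    [0.0,0,0.003,0,0],
    [0.0,0,0.0045,0,0],
    [0.0,0,0.006,0,0],
    [0.0,0,0.0075,0,0],
  ],
)

```text
time_s: 21.15
tcp_pos: [0.5503, -0.097, 0.0404]
orientation: [-180.0, 0.0, -166.8]
contact_force: [0.1, -2.6, 0.9]
width: 0.0001
finger_force: 1.3
```

>>> move_arm(
  rows=[
    [0.0,0,0.0015,0,0],
    [0.0,0,0.003,0,0],
    [0.0,0,0.0045,0,0],
    [0.0,0,0.006,0,0],
    [0.0,0,0.0075,0,0],
  ],
)

```text
time_s: 21.57
tcp_pos: [0.5485, -0.0897, 0.0403]
orientation: [180.0, 0.0, -166.8]
contact_force: [-0.0, -3.6, 1.3]
width: -0.0003
finger_force: 1.3
```

>>> move_arm(
  rows=[
    [0.0,0,0.001,0,0],
    [0.0,0,0.002,0,0],
    [0.0,0,0.003,0,0],
    [0.0,0,0.003,0,0],
  ],
)

```text
time_s: 21.9
tcp_pos: [0.5479, -0.0868, 0.0403]
orientation: [-180.0, 0.0, -166.7]
contact_force: [-0.5, -3.2, 0.8]
width: -0.0002
finger_force: 1.3
```

Still sliding freely, so I'll continue gently to the end stop.

>>> move_arm(
  rows=[
    [0.0,0,0.0008,0,0],
    [0.0,0,0.0016,0,0],
    [0.0,0,0.0024,0,0],
    [0.0,0,0.0024,0,0],
  ],
)

```text
time_s: 22.23
tcp_pos: [0.5479, -0.0865, 0.0405]
orientation: [-179.8, 0.0, -166.7]
contact_force: [0.6, -10.0, -1.8]
width: 0.0002
finger_force: 5.2
```

>>> move_arm(
  rows=[
    [0.0,0,0.0006,0,0],
    [0.0,0,0.0012,0,0],
    [0.0,0,0.0018,0,0],
    [0.0,0,0.0018,0,0],
  ],
)

```text
time_s: 22.57
tcp_pos: [0.5479, -0.0863, 0.0406]
orientation: [-179.7, 0.1, -166.8]
contact_force: [1.4, -15.7, -3.6]
width: -0.0001
finger_force: 8.1
```

>>> move_arm(
  rows=[
    [0.0,0,0.0006,0,0],
    [0.0,0,0.0012,0,0],
    [0.0,0,0.0018,0,0],
    [0.0,0,0.0018,0,0],
  ],
)

```text
time_s: 22.9
tcp_pos: [0.5479, -0.0861, 0.0408]
orientation: [-179.5, 0.1, -166.8]
contact_force: [1.1, -21.4, -5.6]
width: -0.0001
finger_force: 11.0
```

It is at the hard stop, so I back away, rise and check.

>>> move_arm(
  rows=[
    [0.0,0,-0.004,0,0],
    [0.0,0,-0.008,0,0],
    [0.0,0,-0.014,0,0],
    [0.0,0,-0.02,0,0],
    [0.0,0,-0.025,0,0],
  ],
)

```text
time_s: 23.32
tcp_pos: [0.5523, -0.1054, 0.0401]
orientation: [180.0, -0.0, -166.7]
contact_force: [-1.0, 0.5, 0.2]
width: 0.0001
finger_force: 0.0
```

>>> move_arm(
  rows=[
    [0.0,0,0,-0.02,0],
    [0.0,0,0,-0.05,0],
    [0.0,0,0,-0.08,0],
    [0.0,0,0,-0.11,0],
    [0.0,0,0,-0.12,0],
  ],
)

```text
time_s: 23.73
tcp_pos: [0.5547, -0.1062, 0.1652]
orientation: [-179.8, 0.3, -166.7]
contact_force: [1.1, 1.2, 0.5]
width: 0.0002
finger_force: 0.0
```

>>> move_arm(
  rows=[
    [0.0,-0.03,0.02,0,0],
    [0.0,-0.05,0.035,0,0],
    [0.0,-0.05,0.035,0,0],
    [0.0,-0.05,0.035,0,0],
    [0.0,-0.05,0.035,0,0],
  ],
)

```text
time_s: 24.15
tcp_pos: [0.5922, -0.0598, 0.1594]
orientation: [180.0, -0.1, -166.7]
contact_force: [-0.6, -0.1, -1.3]
width: -0.0
finger_force: 0.0
```

```bash
python3 - <<'E'
from h import *
im=save("wrist","w8"); o=robot.get_obs(); print(o["time_s"],o["tcp_pos"],o["contact_force"])
E
```

```text
24.2 [ 0.59207931 -0.06016358  0.15947879] [-0.59900701 -0.33306749  0.55434598]
```

View pics/w8.png

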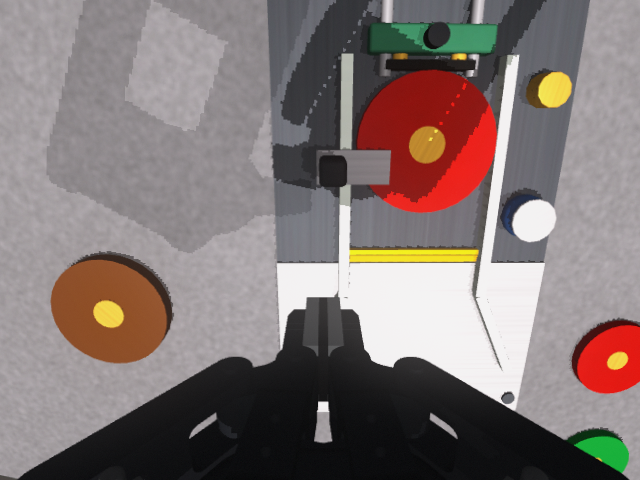

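The tongue lies over the disc (tongue end at (390,167), disc centre at (427,143)), with the disc flat at the buffer and nothing else disturbed. I'll hand the job in.

```bash
python3 -c "
from h import *
print(robot.close_job())"
```

```text
the job is handed in; nothing more can be done
None
```

The job is handed in: the disc lies flat in the pocket after being held on the buffer at about 12.5 N push for over 0.8 s, the keeper is pushed to its hard stop over the disc, and the arm is clear with nothing else seen to move; no verdict came back.

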